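# Put the jar on the balance and shut its draught window on the seal

## Task

Get the small glass jar ready for weighing: push the draught window of the bench balance fully open, stand the jar upright in the middle of the pan and let go of it, then push the window shut. It is shut only when it has been pressed into the springy seal hidden inside the end cap (you feel the seal push back harder than the window's own drag) and stays lightly pressed against it after you let go; where the seal begins cannot be seen. The seal is delicate and is crushed above 25 N, so feel your way gently, and leave the other things on the bench where they stand.

Things in the scene. Friction and masses are not known exactly. Their poses are not given: they have to be found in the camera images.
- balance: fixed bench balance, 116 (x) x 272 (y) x 102 mm. Origin: at its underside, midway in x; it spans y -142..130 mm. Display on -x side; y runs along the window's track. Open-topped chamber with clear sides: inside x -51..51, y -105..-5 mm, round pan in it. Solid white housing at y 0..128, 85 mm high. Tracks on both sides, top 95 mm, leave 94 mm between them over the chamber
- pan_top (a point): centre of the top of the round pan, at (0, -55, 37) mm in the balance's frame
- end_cap: white cap at the balance's -y end, y -142..-106 mm, top at 101.5 mm; same origin and axes as the balance. The window's edge runs in under it and meets the sprung seal, out of sight: first touch somewhere between 2 and 20 mm of slide, different each time; then it pushes back about 6 N per mm, and is crushed above 25 N
- window: clear sliding window in the tracks, 106 x 132 mm, upper face 93 mm above the balance's underside, with a black push rib across it. Axes as the balance; same origin when slide is 0, else shifted by it along y. Drags with about 5 N of dry friction and stays where left
- rib (a point): middle of the top of the black push rib on the window: the rib is 64 (x) x 9 (y) x 17 mm high (top 112 mm above the balance's underside), at y = -35 mm + slide in the balance's frame
- slide (a joint): place of the window along the balance's +y, m: about 0 shut, 0.120 at the open stop (the chamber is wholly uncovered from 0.115); it starts ajar
- jar: small round glass jar with a cream lid, 38 mm across, 48 mm high, about 80 g; origin at the centre of its underside, z up. It stands on the bench at the robot's right, beside the film can and the bottle
- film_can: bystander: black round film can, 33 mm across, 51 mm high; origin at the centre of its underside
- wash_bottle: bystander: square glass bottle with a blue round cap, 44 x 44 x 60 mm; origin at the centre of its underside
- tin: bystander: small paint tin, 33 mm across, 30 mm high, behind the balance; origin at the centre of its underside
Things that resemble listed ones, but are neither listed nor needed, are in the scene too. What is shaped like the jar but red or turquoise is not meant.

How it is judged:
By the outcome, as a careful person would: the job done as asked, in the order asked, and still so for the second after the job is handed in, with the robot touching nothing.
It also fails if it takes over 72 s, if anything falls off the work surface, if the arm or the gripper's body presses on something with over 40 N, if the wrist force passes 120 N, or if a joint passes its speed limit or range.

## Robot

A 7-joint arm with a two-finger parallel gripper is mounted at the origin on a cart in front of the work surface, level with it; the furniture and walls round the work are solid. World frame = base frame: x ahead of the robot, y to its left, z up, the work surface at z = 0. Lengths are in mm, angles in rad, forces in N, time in s.
With the tool pointing down it reaches from about 400 to 875 mm from the base axis. Payload 19.3 kg.
Tool frame: the origin (TCP) lies at the very end of the fingers, on their centre line; the grasp point (between the pads) lies 19 mm behind it (grip_point_offset is the z of the grasp point in the tool frame, in mm); z points along the fingers, x is the direction in which the jaws open and shut, and the axes are right-handed (so a half turn about z gives the same grasp; the last joint's range is limited). The gripper opens to 85 mm and grips with 20 to 120 N. Pads are 22 mm wide; open, the fingers measure 114 mm over their backs; the gripper's body (76 mm by 85 mm) begins 54 mm behind the grasp point. The pads swing forward as they close: fully open they stand 13 mm farther back than shut.
Start: joints at [1.18, 0.521, -0.036, 1.599, 0.021, 1.021, -0.113], TCP at [197.051, -593.115, 231.291] pointing down, gripper open.
Joint ranges: [-2.91, 2.91], [-0.3, 2.13], [-1.5, 1.42], [0.17, 2.43], [-1.26, 4.41], [0.16, 1.93], [-2.52, 2.52]. Speed limits (rad/s): [1.89, 1.89, 2.39, 2.39, 3.01, 3.01, 3.01].

## Interface

Orientations are given as a 3x3 rotation matrix whose columns are the frame's x, y, z axes.
In Python, from workcell import movep, movel, goto_joints, open_gripper, clamp, wait, inverse_kinematics, read_state, camera, PlanningError, finish_job, grip_point_offset gives the robot as it stands. Calls block until the motion is done:
- movep(position, orientation): joint-space move of the TCP to a pose.
- movel(position, frame=None, max_speed=150, guard=None): straight line of the TCP; frame=None keeps the orientation; max_speed is the mean speed in mm/s. With guard (N) it stops when the force on the tool has changed by that much, and returns True; else False.
- goto_joints(angles): joint-space move.
- open_gripper() and clamp(): open the fingers fully, or close them until they stop; the grip force is fixed at half the most.
- wait(seconds).
- inverse_kinematics(position, orientation): joint angles nearest the present ones, or None.
- read_state(): the state.
- camera(name): name is "scene" or "top"; returns a dict with "image" (420x560x3 uint8, blue, green, red), "range_z" (420x560 float32, mm along the optical axis (not along the pixel's ray), 0 where there is no reading), "fx", "fy", "cx", "cy" (pixels), "cam_to_world" (4x4, takes a point from camera to world coordinates). Camera axes: x right, y up, looking along -z (the intrinsics and any distortion apply to the point x, -y, -z); pixel columns grow to the right and rows downward; lengths in mm; the calibration is good to about 2 mm. A picture is of the moment at which its call begins.
A pose or a line that the arm cannot do raises PlanningError and nothing moves.
- finish_job(): hands the job in, once; it reports no verdict.
The state is a dict: "time": time; "qpos": joint angles; "qvel": joint speeds; "joint_efforts": joint torques, N m; "eef_pos": TCP position; "tool_rot": TCP orientation; "ft_force": force on the tool from outside, world axes, zero at the start; "torque": the same for the moment, N m; "finger_gap": finger opening in mm.
Only numpy, scipy, OpenCV 4.12 (cv2) and the standard library are available. Lean on these libraries where they do the work, as an engineer would, in place of code of your own. Each camera call takes 0.05 s, during which the arm holds its last target. There are 200 camera calls.

## Working session

There is one attempt and no reset: what is moved stays moved. The work goes in short steps, each a Python script; the robot and the scene stay as the last script left them, time stands still between calls to the robot, and variables do not carry over. Pictures are saved under pics/ and viewed, about 8 in all and at most 12, crops included, and the job is handed in when it is done.

```bash
mkdir -p pics; ls
cat > h.py <<'E'
import numpy as np, cv2
from workcell import *
def shot(n,fn=None):
    c=camera(n)
    if fn: cv2.imwrite('pics/'+fn,c['image']); np.savez('pics/'+fn+'.npz',**{k:np.asarray(v) for k,v in c.items()})
    return c
def ray(c,u,v):
    T=np.asarray(c['cam_to_world']); d=np.array([(u-c['cx'])/c['fx'],-(v-c['cy'])/c['fy'],-1.])
    return T[:3,3],T[:3,:3]@d
def onz(c,u,v,z):
    o,d=ray(c,u,v); return o+d*(z-o[2])/d[2]
def dep(c,u,v):
    o,d=ray(c,u,v); return o+d*c['range_z'][int(round(v)),int(round(u))]
E
python3 - <<'E'
from h import *
for n in('scene','top'):
    c=shot(n,n+'0.png'); print(n,[k for k in c],c['fx'],c['cx'],c['cy']); print(np.round(c['cam_to_world'],3))
s=read_state();print(s['time'],s['ft_force'],s['tool_rot'],s['finger_gap'],grip_point_offset)
E
```

```text
pics
scene ['image', 'range_z', 'fx', 'fy', 'cx', 'cy', 'cam_to_world'] 401.87306203123705 283.81844150980857 204.33406053365164
[[ 6.98000e-01  3.75000e-01 -6.10000e-01 -2.58377e+02]
 [-7.15000e-01  3.96000e-01 -5.76000e-01 -7.07358e+02]
 [ 2.60000e-02  8.38000e-01  5.45000e-01  6.86846e+02]
 [ 0.00000e+00  0.00000e+00  0.00000e+00  1.00000e+00]]
top ['image', 'range_z', 'fx', 'fy', 'cx', 'cy', 'cam_to_world'] 420.21744372287264 286.75723039207395 209.62248064042672
[[-2.400000e-02  9.840000e-01 -1.770000e-01  1.692200e+02]
 [-1.000000e+00 -2.600000e-02 -1.300000e-02 -1.093180e+02]
 [-1.700000e-02  1.760000e-01  9.840000e-01  1.423482e+03]
 [ 0.000000e+00  0.000000e+00  0.000000e+00  1.000000e+00]]
0.1 [-1.19668931  0.07246205 -0.32443842] [[ 3.15292310e-01 -9.48994519e-01 -4.03677360e-04]
 [-9.48994052e-01 -3.15292557e-01  9.45251011e-04]
 [-1.02431450e-03  8.50570392e-05 -9.99999472e-01]] 85.48447488124 -18.700000000000003
```

View pics/scene0.png

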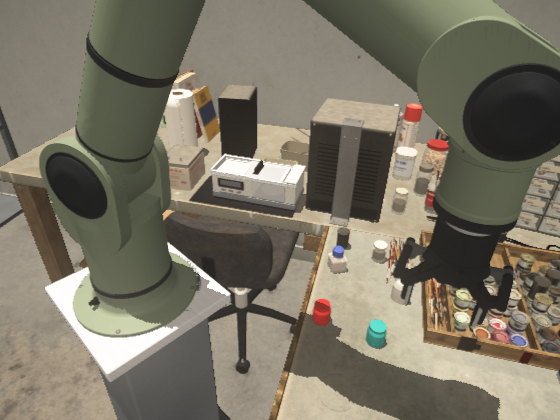

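View pics/top0.png

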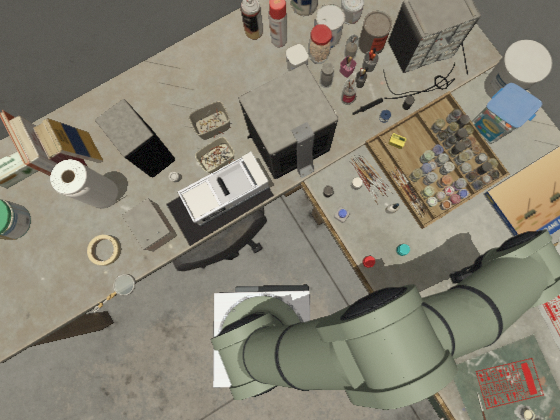

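Run:
```python
from h import *
a=cv2.imread('pics/top0.png')[140:240,160:300]; b=cv2.imread('pics/scene0.png')[145:225,200:320]
c=cv2.imread('pics/top0.png')[165:225,310:410]; d=cv2.imread('pics/scene0.png')[220:310,320:420]
r=lambda i:cv2.resize(i,(400,290),interpolation=cv2.INTER_CUBIC)
cv2.imwrite('pics/crop.png',np.vstack([np.hstack([r(a),r(b)]),np.hstack([r(c),r(d)])]))
t=dict(np.load('pics/top0.png.npz')); s=dict(np.load('pics/scene0.png.npz'))
for n,c,l in(('t',t,[(357,183),(328,190),(343,214),(392,208),(224,187),(174,176),(310,135),(275,100),(216,160)]),('s',s,[(380,245),(344,232),(338,250),(400,288),(258,167),(350,110)])):
    for u,v in l: print(n,u,v,np.round(dep(c,u,v)))
```

```text
t 357 183 [ 501. -330.   45.]
t 328 190 [ 480. -232.   44.]
t 343 214 [ 395. -276.   59.]
t 392 208 [ 411. -439.   54.]
t 224 187 [484. 107. 111.]
t 174 176 [545. 291.  35.]
t 310 135 [ 583. -165.  296.]
t 275 100 [689. -69. 300.]
t 216 160 [600. 149.  28.]
s 380 245 [ 498. -334.   49.]
s 344 232 [ 474. -238.   51.]
s 338 250 [ 392. -280.   61.]
s 400 288 [ 402. -449.   46.]
s 258 167 [480. 104. 110.]
s 350 110 [667. -80. 296.]
```

View pics/crop.png

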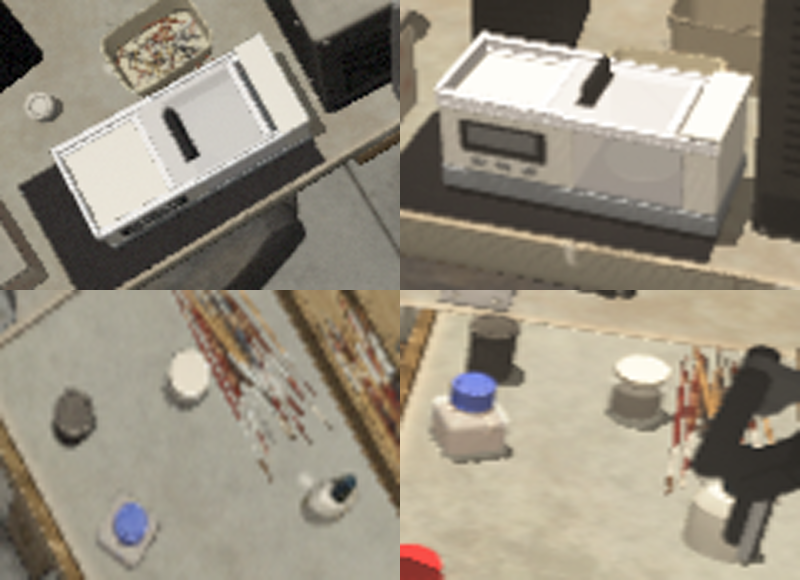

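```bash
cat >> h.py <<'E'
def cloud(c):
    v,u=np.mgrid[0:420,0:560]; r=c['range_z']; T=np.asarray(c['cam_to_world'])
    p=np.stack([(u-c['cx'])/c['fx']*r,-(v-c['cy'])/c['fy']*r,-r],-1)@T[:3,:3].T+T[:3,3]
    p[r<=0]=np.nan; return p
E
python3 - <<'E'
from h import *
for n in('top','scene'):
    c=dict(np.load(f'pics/{n}0.png.npz')); P=cloud(c); p=P.reshape(-1,3); im=c['image'].reshape(-1,3).astype(int)
    m=(p[:,0]>380)&(p[:,0]<640)&(p[:,1]>-60)&(p[:,1]<270)
    k=m&(p[:,2]>78)&(p[:,2]<104)
    q=p[k].astype(np.float32); print(n,len(q),cv2.minAreaRect(q[:,:2]))
    k=m&(p[:,2]>104)&(p[:,2]<125)&(im.max(1)<70); q=p[k]; print(' rib',len(q),q.mean(0).round(1),np.percentile(q[:,2],[10,90]).round(1),cv2.minAreaRect(q[:,:2].astype(np.float32)))
    # black box footprint
    k=(p[:,0]>380)&(p[:,0]<800)&(p[:,1]>-260)&(p[:,1]<20)&(p[:,2]>130)&(p[:,2]<330); q=p[k].astype(np.float32); print(' box',cv2.boxPoints(cv2.minAreaRect(q[:,:2])).round())
    # jar lid and the others
    for nm,(x,y) in dict(jar=(500,-332),film=(477,-235),bot=(393,-278),oth=(406,-444)).items():
        k=(np.hypot(p[:,0]-x,p[:,1]-y)<32)&(p[:,2]>(38 if nm!='bot' else 52)); q=p[k]; print(' ',nm,len(q),((q.min(0)+q.max(0))/2).round(1),np.percentile(q[:,2],90).round(1),np.ptp(q[:,:2],axis=0).round())
# corners by hand, top view
c=dict(np.load('pics/top0.png.npz'))
for u,v,z in((251.7,152,101.5),(269.2,179.7,101.5),(178.2,191.7,95),(195,222.8,95)): print(onz(c,u,v,z).round(1))
E
```

```text
Traceback (most recent call last):
cv2.error: OpenCV(4.12.0) /io/opencv/modules/imgproc/src/convhull.cpp:143: error: (-215:Assertion failed) total >= 0 && (depth == CV_32F || depth == CV_32S) in function 'convexHull'
```

```bash
cat > m.py <<'E'
from h import *
R=lambda q:cv2.minAreaRect(np.ascontiguousarray(q[:,:2],dtype=np.float32))
for n in('top','scene'):
    c=dict(np.load(f'pics/{n}0.png.npz')); P=cloud(c); p=P.reshape(-1,3); im=c['image'].reshape(-1,3).astype(int)
    m=(p[:,0]>380)&(p[:,0]<640)&(p[:,1]>-60)&(p[:,1]<270)
    k=m&(p[:,2]>78)&(p[:,2]<104)
    q=p[k]; print(n,len(q),R(q))
    k=m&(p[:,2]>104)&(p[:,2]<125)&(im.max(1)<90); q=p[k]; print(' rib',len(q),q.mean(0).round(1),np.percentile(q[:,2],[10,90]).round(1),R(q))
    k=(p[:,0]>380)&(p[:,0]<800)&(p[:,1]>-260)&(p[:,1]<20)&(p[:,2]>130)&(p[:,2]<330); q=p[k]; print(' box',cv2.boxPoints(R(q)).round())
    for nm,(x,y) in dict(jar=(500,-332),film=(477,-235),bot=(393,-278),oth=(406,-444)).items():
        k=(np.hypot(p[:,0]-x,p[:,1]-y)<32)&(p[:,2]>(38 if nm!='bot' else 52)); q=p[k]
        if len(q): print(' ',nm,len(q),((q.min(0)+q.max(0))/2).round(1),np.percentile(q[:,2],90).round(1),np.ptp(q[:,:2],axis=0).round())
c=dict(np.load('pics/top0.png.npz'))
for u,v,z in((251.7,152,101.5),(269.2,179.7,101.5),(178.2,191.7,95),(195,222.8,95)): print(onz(c,u,v,z).round(1))
E
python3 m.py
```

```text
top 2686 ((498.92205810546875, 99.91233825683594), (133.52777099609375, 309.38671875), 31.983734130859375)
 rib 80 [517.   63.1 114.4] [108.6 120.7] ((538.9600219726562, 48.48539733886719), (122.30386352539062, 175.015380859375), 31.579059600830078)
 box [[ 519.  -53.]
 [ 622. -254.]
 [ 808. -159.]
 [ 705.   42.]]
  jar 82 [ 505.5 -328.4   46.6] 50.9 [35. 31.]
  film 79 [ 479.3 -229.6   48.4] 52.9 [33. 30.]
  bot 56 [ 399.4 -273.3   59.3] 63.0 [24. 26.]
  oth 77 [ 414.7 -445.6   68.8] 92.6 [24. 40.]
scene 1903 ((496.7400207519531, 96.33562469482422), (126.09852600097656, 309.4109802246094), 28.002328872680664)
 rib 48 [496.7  70.3 111.7] [105.  116.4] ((495.3509521484375, 30.326568603515625), (58.61508560180664, 186.334716796875), 5.577064514160156)
 box [[ 513.  -58.]
 [ 619. -258.]
 [ 803. -160.]
 [ 697.   40.]]
  jar 117 [ 502.3 -332.8   44.3] 49.3 [37. 34.]
  film 113 [ 477.5 -233.4   46.5] 51.9 [35. 32.]
  bot 85 [ 396.1 -276.9   57.4] 61.2 [27. 27.]
  oth 85 [ 407.4 -441.4   67.7] 59.7 [17. 22.]
[601.5  18.  101.5]
[506.3 -37.9 101.5]
[476.1 259.1  95. ]
[372.4 202.8  95. ]
```

Run:
```python
from h import *
a=cv2.imread('pics/top0.png')[145:230,170:280]; b=cv2.imread('pics/scene0.png')[150:215,205:310]
r=lambda i:cv2.resize(i,None,fx=7,fy=7,interpolation=cv2.INTER_CUBIC)
def grid(i,x0,y0):
    o=r(i)
    for x in range(0,i.shape[1],10): cv2.putText(o,str(x+x0),(x*7,10),0,.35,(0,0,255)); cv2.line(o,(x*7,0),(x*7,o.shape[0]),(0,0,255) if 0 else (0,160,255),1)
    for y in range(0,i.shape[0],10): cv2.putText(o,str(y+y0),(0,y*7+10),0,.35,(0,0,255)); cv2.line(o,(0,y*7),(o.shape[1],y*7),(0,160,255),1)
    return o
cv2.imwrite('pics/ct.png',grid(a,170,145)); cv2.imwrite('pics/cs.png',grid(b,205,150))
```

```text
(no output)
```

View pics/ct.png

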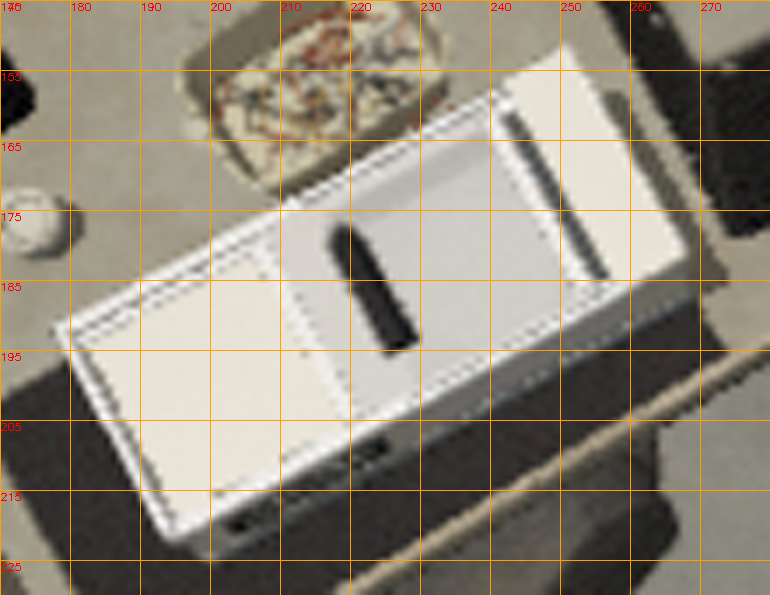

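View pics/cs.png

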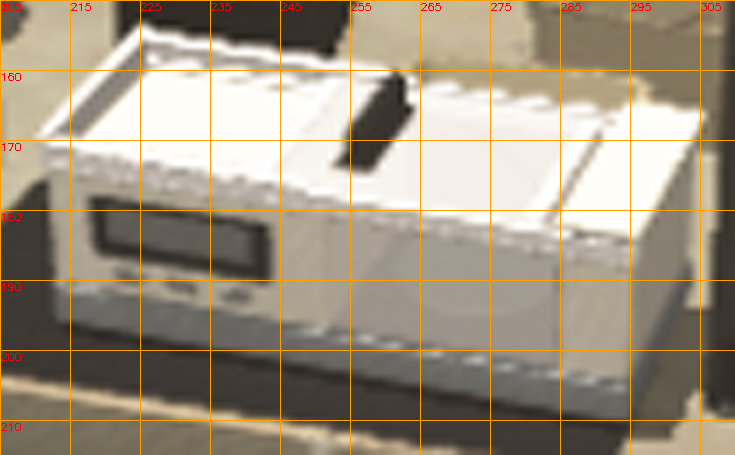

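Run:
```python
from h import *
t=dict(np.load('pics/top0.png.npz')); s=dict(np.load('pics/scene0.png.npz'))
def tri(a,b):
    o1,d1=ray(t,*a);o2,d2=ray(s,*b); k=np.linalg.lstsq(np.c_[d1,-d2],o2-o1,rcond=None)[0]
    p,q=o1+k[0]*d1,o2+k[1]*d2; return ((p+q)/2).round(1),np.linalg.norm(p-q).round(1)
e=.43
L=[((178,191.5),(210.5,168.8+0),(-58,130,95),0),((194.3,222.5),None,(-58,130,95),0)]
T={(58,130,95):(178,191.5),(-58,130,95):(194.3,222.5),(58,-142,101.5):(250.5,151),(-58,-142,101.5):(268.2,180.5)}
S={(58,130,95):(225,153.5),(-58,130,95):(210.5,169),(58,-142,101.5):(305.2,166),(-58,-142,101.5):(295,184)}
def fit(A,B):
    A=np.array(A)[:,:2];B=np.array(B)[:,:2];a=A-A.mean(0);b=B-B.mean(0)
    th=np.arctan2((a[:,0]*b[:,1]-a[:,1]*b[:,0]).sum(),(a*b).sum()); R=np.array([[np.cos(th),-np.sin(th)],[np.sin(th),np.cos(th)]])
    o=B.mean(0)-R@A.mean(0); print(np.degrees(th).round(2),o.round(1),(B-o-A@R.T).round(1).tolist()); return R,o
for k in T: print(k,tri(np.array(T[k])-e,np.array(S[k])-e))
f=[]
for c,D in((t,T),(s,S)): f.append(([*D],[onz(c,u-e,v-e,k[2]) for k,(u,v) in D.items()])); fit(*f[-1])
R,o=fit(f[0][0]+f[1][0],f[0][1]+f[1][1])
for c,(u,v) in((t,(222.3,184.8)),(s,(260,165))):
    p=onz(c,u-e,v-e,112); print('rib',p.round(1),R.T@(p[:2]-o))
print('rib tri',tri((222.3-e,184.8-e),(260-e,165-e)))
# jar lid centres by mask
for n,c,bx in(('t',t,(345,172,368,195)),('s',s,(370,238,390,262))):
    x0,y0,x1,y1=bx; hsv=cv2.cvtColor(c['image'],cv2.COLOR_BGR2HSV)[y0:y1,x0:x1]; m=(hsv[...,2]>185).astype(np.uint8)
    nn,l,st,ce=cv2.connectedComponentsWithStats(m); i=1+st[1:,4].argmax(); uv=ce[i]+[x0,y0]; print(n,uv,st[i],onz(c,*uv,48).round(1))
    if n=='t':ut=uv
    else: print(tri(ut,uv))
```

```text
(58, 130, 95) (array([475.5, 259.4, 103.5]), np.float64(1.9))
(-58, 130, 95) (array([373.7, 204.1, 104.2]), np.float64(0.5))
(58, -142, 101.5) (array([606.6,  23.5, 100.9]), np.float64(0.3))
(-58, -142, 101.5) (array([503.9, -31.5,  99.7]), np.float64(4.9))
28.45 [488.4 119.7] [[0.8, -0.4], [-0.5, 0.1], [-0.5, 0.8], [0.2, -0.5]]
25.6 [490.9 126.1] [[-1.7, 5.6], [1.4, 0.1], [1.0, -0.2], [-0.7, -5.4]]
27.01 [489.6 122.9] [[-4.0, -3.9], [-4.0, -6.0], [0.7, 0.6], [2.8, -3.3], [3.1, 8.9], [4.9, 6.0], [-0.2, 0.1], [-3.2, -2.4]]
rib [492.5 114.  112. ] [-1.55936189 -9.24850468]
rib [492.3 109.6 112. ] [ -3.69840468 -13.03720085]
rib tri (array([494. , 113.5, 109.8]), np.float64(2.7))
t [356.84210526 181.59210526] [ 7  5 10 10 76] [ 505.2 -329.2   48. ]
s [379.44280443 245.20664207] [  0   0  20  24 271] [ 497.4 -333.1   48. ]
(array([ 506.3, -329.6,   41.1]), np.float64(1.8))
```

```bash
cat >> h.py <<'E'
TH=np.radians(28.45); O=np.array([488.4,119.7])
RB=np.array([[np.cos(TH),-np.sin(TH)],[np.sin(TH),np.cos(TH)]])
def bal(x,y,z): return [*(O+RB@[x,y]),z]
def inb(p): return np.r_[RB.T@(np.asarray(p)[:2]-O),p[2]]
def down(deg):
    a=np.radians(deg); return np.array([[np.cos(a),np.sin(a),0],[np.sin(a),-np.cos(a),0],[0,0,-1.]])
E
python3 - <<'E'
from h import *
for d in (28.45,-151.55): 
    for p in (bal(0,-40,400),bal(0,-40,100),bal(0,115,100)): print('push',d,inverse_kinematics(p,down(d)))
for d in (28.45+49,28.45-49,28.45+131,28.45+229):
    print('pan',d,inverse_kinematics(bal(0,-55,400),down(d)),inverse_kinematics(bal(0,-55,75),down(d)))
for d in (-90,-60,-30,0,30,60,90,120): print('jar',d,inverse_kinematics([504,-330,25],down(d)))
E
```

```text
push 28.45 [ 0.38511578  0.28454844 -0.84801838  1.60768473  0.21758349  1.34799616
  0.00523851]
push 28.45 [ 0.21463125  0.62029922 -0.67347214  1.97286902  0.56570191  0.74283736
 -0.30212259]
push 28.45 [ 0.18481603  0.75793256 -1.09545098  2.03072137  0.87431736  0.92193839
 -0.89859879]
push -151.55 [-1.15397552  0.40693103  1.24442847  1.67414141 -0.3945587   1.34800471
 -2.48960111]
push -151.55 [-0.66244948  0.61182269  0.5293177   2.01776795 -0.50558915  0.6420215
 -2.44356857]
push -151.55 [ 0.27276096  0.88006965 -1.27771978  2.02729036  1.0001032   1.06932984
  2.1397016 ]
pan 77.45 [ 0.48695851  0.32445269 -0.96847069  1.59261419  0.27149951  1.36816376
  0.83952896] [ 0.32107659  0.71364724 -0.79766442  1.96768311  0.7328776   0.77582393
  0.44256252]
pan -20.55 [ 0.3084713   0.26892788 -0.71027846  1.60015453  0.1789586   1.33906893
 -0.78394916] [ 0.09534679  0.62550156 -0.47031446  1.97893812  0.45897183  0.64213311
 -1.03105225]
pan 159.45 [ 0.65087122  0.43082309 -1.26554628  1.58653919  0.41398749  1.43054109
  2.13546521] [ 0.57935477  0.98418307 -1.27977234  1.
[... 285 characters left out ...]
511  0.01460766  0.58848578
 -1.10201813]
jar -60 [ 0.55152451  0.76307405 -0.10230022  1.78648111  0.12563728  0.59833303
 -0.67371454]
jar -30 [ 0.60850847  0.76644269 -0.18545632  1.783204    0.22434062  0.6124702
 -0.23400876]
jar 0 [ 0.66513756  0.77310462 -0.26848475  1.77995036  0.31929856  0.63126919
  0.20988795]
jar 30 [ 0.73712486  0.78659781 -0.37512446  1.77583486  0.43558379  0.66206545
  0.63767452]
jar 60 [ 0.82967     0.81314669 -0.51526154  1.77061002  0.57858029  0.71367786
  1.04710586]
jar 90 [ 0.89254776  0.83811    -0.61349722  1.7671238   0.67249477  0.75741259
  1.49863314]
jar 120 [ 1.23065602  1.17743286 -1.28301461  1.74988628  1.21365656  1.23847921
  1.693411  ]
```

```bash
cat >> h.py <<'E'
def st(m=''):
    s=read_state(); f=s['ft_force']; print(m,'t',round(s['time'],2),'bal',inb(s['eef_pos']).round(1),'w',np.round(s['eef_pos'],1),'Fb',(RB.T@f[:2]).round(1),round(f[2],1),'gap',round(s['finger_gap'],1)); return s
E
python3 - <<'E'
from h import *
clamp(); p=read_state()['eef_pos']; movel([p[0],p[1],380],max_speed=300)
movep(bal(0,-42,380),down(28.45)); st('above')
movel(bal(0,-42,140),max_speed=300); st()
print(movel(bal(0,-42,100),max_speed=100,guard=6)); st('low')
shot('scene','s1.png'); shot('top','t1.png')
r=movel(bal(0,-10,100),max_speed=30,guard=4); st(f'touch {r}')
E
python3 - <<'E'
from h import *
a=cv2.imread('pics/s1.png')[130:230,200:320]; b=cv2.imread('pics/t1.png')[130:230,170:290]
cv2.imwrite('pics/v1.png',cv2.resize(np.hstack([a,b]),(800,333),interpolation=cv2.INTER_CUBIC))
E
```

```text
above t 4.14 bal [-2.000e-01 -4.280e+01  3.799e+02] w [508.6  81.9 379.9] Fb [-0.1 -0.8] 0.3 gap 0.3
 t 5.09 bal [  0.7 -42.1 141.2] w [509.1  83.  141.2] Fb [0.8 0.9] 0.2 gap -0.1
False
low t 5.64 bal [  0.2 -41.9 100.3] w [508.6  83.  100.3] Fb [-0.8  0.6] -0.1 gap -0.5
touch True t 6.47 bal [ -0.1 -19.8  99.9] w [497.7 102.2  99.9] Fb [-0.6  0.1] -0.7 gap 0.2
```

View pics/v1.png

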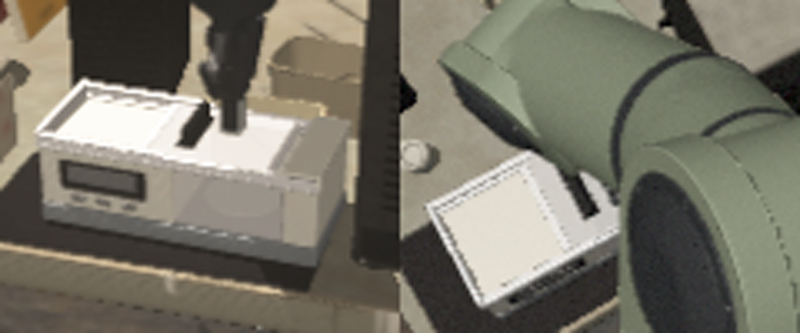

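```bash
python3 - <<'E'
from h import *
r=movel(bal(0,58,100),max_speed=60,guard=18); st(f'push {r}')
r=movel(bal(0,82,100),max_speed=15,guard=16); st(f'stop {r}')
shot('scene','s2.png')
s=read_state();p=inb(s['eef_pos'])
movel(bal(0,p[1]-8,101),max_speed=40); st()
movel(bal(0,p[1]-8,380),max_speed=300)
shot('scene','s3.png'); 
open_gripper(); st()
E
python3 - <<'E'
from h import *
a=cv2.imread('pics/s2.png')[130:230,200:320]; b=cv2.imread('pics/s3.png')[130:230,200:320]
cv2.imwrite('pics/v2.png',cv2.resize(np.hstack([a,b]),(800,333),interpolation=cv2.INTER_CUBIC))
E
```

```text
push False t 7.93 bal [-0.2 57.8 99.9] w [460.7 170.5  99.9] Fb [ 0.5 -2.6] -2.8 gap 0.0
stop True t 8.87 bal [-0.3 69.4 99.8] w [455.1 180.6  99.8] Fb [ 0.7 -4.5] 2.6 gap -0.5
 t 9.27 bal [ -0.   61.2 101. ] w [459.2 173.5 101. ] Fb [ 0.1 -1.2] -0.2 gap 0.3
 t 11.18 bal [  0.   61.4 380. ] w [459.2 173.6 380. ] Fb [0.7 0.2] -0.4 gap 85.5
```

View pics/v2.png

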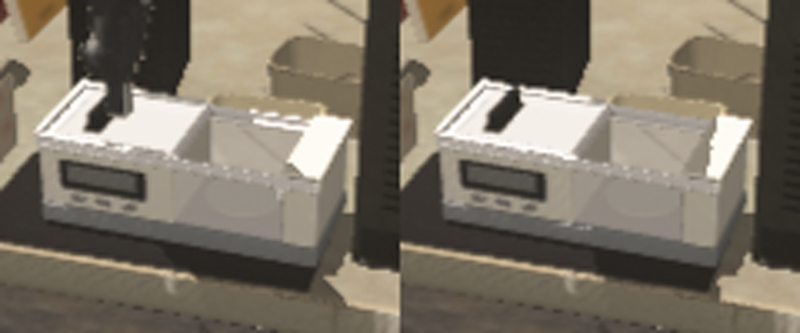

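```bash
python3 - <<'E'
from h import *
D=down(-20)
movep([505,-330,380],D); movel([505,-330,85],max_speed=300); st()
shot('scene','s4.png')
r=movel([505,-330,24],max_speed=80,guard=6); st(f'down {r}')
shot('scene','s5.png')
clamp(); st('grip')
movel([505,-330,60],max_speed=60); s=st('lift')
shot('scene','s6.png')
E
python3 - <<'E'
from h import *
L=[cv2.imread(f'pics/s{i}.png')[200:300,330:430] for i in(4,5,6)]
cv2.imwrite('pics/v3.png',cv2.resize(np.hstack(L),(798,266),interpolation=cv2.INTER_CUBIC))
E
```

```text
t 14.15 bal [-199.  -403.8   86.4] w [ 505.8 -330.1   86.4] Fb [ 0.3 -0.7] -0.7 gap 85.3
down False t 15.11 bal [-199.4 -403.5   24.3] w [ 505.3 -330.1   24.3] Fb [-0.6 -0. ] 0.8 gap 85.2
grip t 15.7 bal [-199.7 -403.3   24.6] w [ 505.  -330.    24.6] Fb [-3.1  3.3] 10.8 gap 34.3
lift t 16.45 bal [-199.8 -403.3   59.9] w [ 504.8 -330.    59.9] Fb [-0.4 -0.2] -1.4 gap 34.2
```

View pics/v3.png

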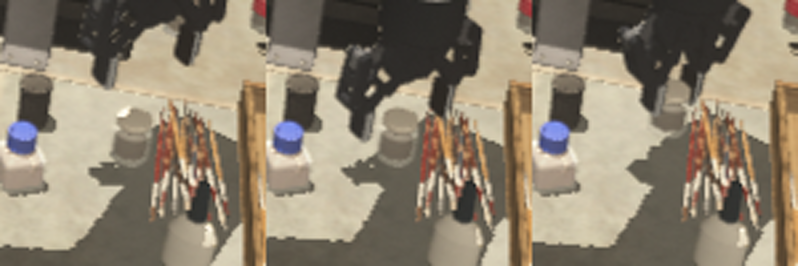

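```bash
python3 - <<'E'
from h import *
D=down(28.45-49)
movel([505,-330,380],max_speed=300); movep(bal(0,-55,380),D); movel(bal(0,-55,170),max_speed=250); st()
shot('scene','s7.png'); shot('top','t7.png')
E
python3 - <<'E'
from h import *
a=cv2.imread('pics/s6.png')[190:270,360:460]; b=cv2.imread('pics/s7.png')[110:210,220:320];c=cv2.imread('pics/t7.png')[130:230,190:290]
r=lambda i:cv2.resize(i,(400,400),interpolation=cv2.INTER_CUBIC)
cv2.imwrite('pics/v4.png',np.hstack([cv2.resize(cv2.imread('pics/s6.png')[195:245,350:400],(400,400),interpolation=2),r(b)]))
E
```

```text
t 20.2 bal [  0.6 -55.2 171.1] w [515.2  71.5 171.1] Fb [-0.4  0.6] -0.2 gap 34.3
```

View pics/v4.png

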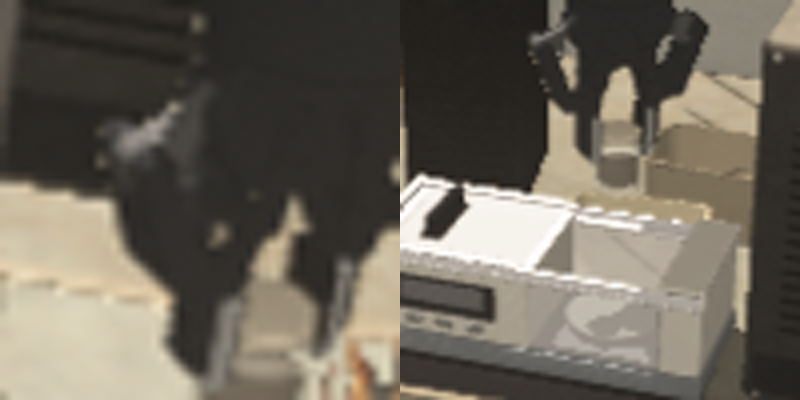

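```bash
python3 - <<'E'
from h import *
r=movel(bal(0,-55,75),max_speed=80,guard=10); st(f'in {r}')
if not r:
    r=movel(bal(0,-55,60),max_speed=12,guard=4); st(f'down {r}')
    shot('scene','s8.png')
E
python3 - <<'E'
from h import *
c=dict(np.load('pics/s7.png.npz')); T=np.linalg.inv(c['cam_to_world'])
for z in (147,195):
    p=T@[515.2,71.5,z,1]; print(c['fx']*p[0]/-p[2]+c['cx'], c['cy']+c['fy']*p[1]/p[2])
b=cv2.imread('pics/s8.png')[120:220,220:320]
cv2.imwrite('pics/v5.png',cv2.resize(b,(500,500),interpolation=2))
E
```

```text
in False t 21.64 bal [  0.2 -55.1  75.4] w [514.9  71.4  75.4] Fb [ 0.2 -0.6] -1.0 gap 34.3
down True t 22.54 bal [ -0.1 -55.   63.6] w [514.5  71.3  63.6] Fb [-2.3 -1. ] 8.2 gap 34.7
273.65563700424036 156.12628910154294
273.8477859577445 141.45401844519458
```

View pics/v5.png

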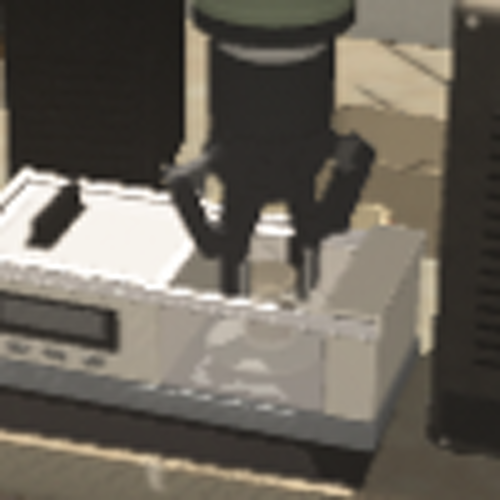

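```bash
python3 - <<'E'
from h import *
open_gripper(); st('open')
r=movel(bal(0,-55,100),max_speed=40,guard=8); st(f'up {r}')
if not r: movel(bal(0,-55,380),max_speed=250); 
shot('scene','s9.png'); shot('top','t9.png')
E
python3 - <<'E'
from h import *
a=cv2.imread('pics/s9.png')[145:225,210:310]; b=cv2.imread('pics/t9.png')[140:220,190:290]
cv2.imwrite('pics/v6.png',cv2.resize(np.hstack([a,b]),(800,320),interpolation=2))
E
```

```text
open t 23.14 bal [ -0.4 -55.   63.2] w [514.2  71.2  63.2] Fb [ 0.2 -0.5] 0.1 gap 85.4
up False t 24.21 bal [ -0.1 -55.   99.8] w [514.5  71.3  99.8] Fb [-0.7  0. ] 0.0 gap 85.2
```

View pics/v6.png

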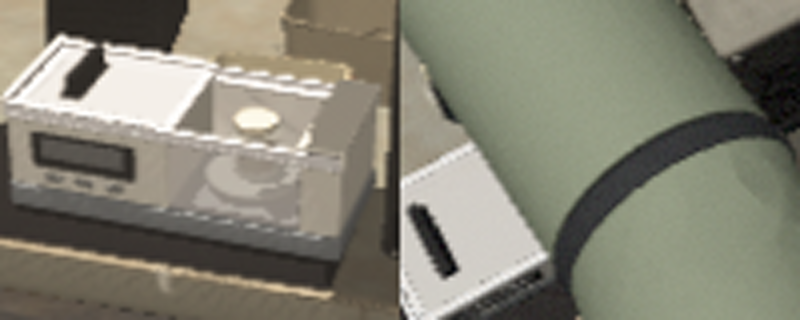

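```bash
cat >> h.py <<'E'
def fy(n=8):
    a=[]
    for _ in range(n): wait(0.02); s=read_state(); a.append((RB.T@s['ft_force'][:2])[1])
    return round(float(np.mean(a)),2), inb(s['eef_pos']).round(2)
E
python3 - <<'E'
from h import *
clamp(); movep(bal(0,113,250),down(28.45)); movel(bal(0,113,130),max_speed=200); r=movel(bal(0,113,101),max_speed=60,guard=6); st(f'low {r}'); print(fy())
r=movel(bal(0,8,101),max_speed=45,guard=20); st(f'pushed {r}'); print(fy())
if not r:
    movel(bal(0,10,101),max_speed=20); print('free',fy())
    r=movel(bal(0,-20,101),max_speed=6,guard=12); st(f'slow {r}'); print(fy())
E
```

```text
low False t 28.58 bal [  0.  113.2 101. ] w [434.5 219.2 101. ] Fb [0.4 0.4] 0.1 gap -0.2
(0.05, array([  0.16, 113.06, 101.23]))
pushed False t 31.2 bal [ -0.4   8.1 100.9] w [484.1 126.7 100.9] Fb [-2.3  4. ] 2.3 gap -0.0
(4.43, array([ -0.42,   8.15, 100.94]))
free (-0.06, array([3.0000e-02, 9.7800e+00, 1.0099e+02]))
slow True t 34.22 bal [-1.000e-01 -2.200e+00  1.009e+02] w [489.3 117.7 100.9] Fb [0.8 1. ] 1.8 gap 0.0
(1.59, array([ -0.19,  -2.13, 100.75]))
```

Run:
```python
from h import *
y=-1.5
for i in range(14):
    movel(bal(0,y,101),max_speed=6); f,p=fy(6); print(round(y,2),f,p[1])
    if f>12.5: break
    y-=0.4
st()
```

```text
-1.5 0.36 -1.65
-1.9 1.26 -1.8
-2.3 5.25 -1.87
-2.7 7.8 -1.92
-3.1 9.07 -2.06
-3.5 10.2 -2.25
-3.9 11.11 -2.43
-4.3 12.2 -2.64
-4.7 13.92 -2.83
 t 37.53 bal [ -0.   -2.8 101. ] w [489.7 117.2 101. ] Fb [-0.7 14.2] -0.9 gap -0.2
```

```bash
python3 - <<'E'
from h import *
for y in(-5.1,-5.5):
    movel(bal(0,y,101),max_speed=6); f,p=fy(8); print(y,f,p[1])
movel(bal(0,-1,101),max_speed=6); print(fy(6))
movel(bal(0,12,101),max_speed=40); print('free',fy(6))
movel(bal(0,12,380),max_speed=250); movep(bal(-60,190,380),down(28.45)); st()
shot('scene','s10.png'); shot('top','t10.png')
E
python3 - <<'E'
from h import *
a=cv2.imread('pics/s10.png')[145:225,210:310]; b=cv2.imread('pics/s10.png')[220:300,325:425]
cv2.imwrite('pics/v7.png',cv2.resize(np.hstack([a,b]),(800,320),interpolation=2))
E
```

```text
-5.1 14.81 -3.07
-5.5 16.1 -3.28
(-0.06, array([-2.0000e-02, -1.1300e+00,  1.0099e+02]))
free (-0.08, array([  0.  ,  11.88, 100.98]))
 t 41.92 bal [-60.  189.8 379.7] w [345.2 258.  379.7] Fb [ 0.  -0.2] 0.5 gap 0.1
```

View pics/v7.png

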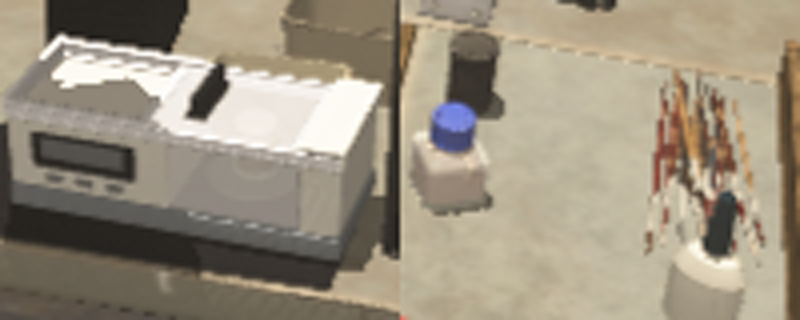

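The window is shut with the jar standing under it. The film can and bottle haven't moved, and the arm is clear of everything.

```bash
python3 -c "
from h import *
finish_job()"
```

```text
the job is handed in; nothing more can be done
```

The jar is standing upright on the balance pan with the window shut on its seal, and I handed the job in at about 42 s of the 72 s allowed.

- **Opening:** I pushed the window with closed fingers until it hit its open stop. The fingers stopped at y = 69.4 mm, against 69.5 mm expected.
- **Jar:** I gripped the cream-lidded jar and lowered it at the middle of the pan with the jaws set diagonally. I let go without touching the chamber walls. The picture afterwards shows it upright on the pan.
- **Closing:** The window's own drag was about 4.4 N. The seal began at about 17 mm of slide and pushed back at about 6 N/mm. I pressed to 16.1 N in all, so roughly 11 N on the seal, well under the 25 N limit. The hand then backed off to zero force.
- **Last look:** The window is shut, the jar is visible under it, and the film can and bottle are where they stood. I did not check the tin again. I also did not measure how hard the window stays pressed on the seal, as that can't be seen.

Three measurements disagreed:
- **Balance position:** The scene camera placed it up to 6 mm away from the top camera. I used the top camera, and touching the window's rib and stop agreed with it along the track.
- **Pan height:** The jar met the pan about 2 mm higher than calculated, perhaps because of the mat under the balance.
- **Grip width:** The gripper read 34 mm on the 38 mm jar. The pictures showed the jar centred and upright in the fingers.

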